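# Fetch the transformer from behind the canisters

### The job

The transformer at the back of the stock bay is wanted for the chassis: first clear all three canisters out of its way and stand them on the black rubber mat, then fetch the transformer and set it upright and square inside the orange outline on the chassis. Only when it stands there, put each canister back upright on the middle of the disc of its own colour. Keep the canisters upright throughout, and do not disturb the small green glass jar.

Things in the scene. Friction and masses are not known exactly. Their poses are not given: they have to be found in the camera images.
- red_can_mid (a point): Centre (half-way up, 54.5 mm above the underside) of the red canister: loose, upright, round, white, 54 mm in diameter, with a red band and red lid (lid top 75 mm above the underside). On the lid a fixed round red knob, 24 mm in diameter, 34 mm tall, to lift it by from above; overall height 109 mm. About 0.2 kg. z is its upright axis.
- blue_can_mid (a point): Centre (half-way up, 54.5 mm above the underside) of the blue canister: loose, upright, round, white, 54 mm in diameter, with a blue band and blue lid (lid top 75 mm above the underside). On the lid a fixed round blue knob, 24 mm in diameter, 34 mm tall, to lift it by from above; overall height 109 mm. About 0.2 kg. z is its upright axis.
- yellow_can_mid (a point): Centre (half-way up, 54.5 mm above the underside) of the yellow canister: loose, upright, round, white, 54 mm in diameter, with a yellow band and yellow lid (lid top 75 mm above the underside). On the lid a fixed round yellow knob, 24 mm in diameter, 34 mm tall, to lift it by from above; overall height 109 mm. About 0.2 kg. z is its upright axis.
- transformer_mid (a point): Centre (21 mm above the underside) of the wanted transformer: loose dark steel block, 26 mm along its x, 50 mm along its y, 42 mm high, with a copper coil (30 mm along y) standing out to 38 mm overall along x. Grip its flat end faces, 50 mm apart along y, from above. It stands in the bay behind the middle of the canister row, only millimetres from it. About 0.3 kg.
- red_pad: Home of the red canister: fixed flat red disc, 70 mm in diameter, 2 mm thick, origin at its underside's centre, on the bay's 4 mm floor (canisters here stand 6 mm above the bench). At the start the red canister stands on it, within 3 mm of its centre. The three discs lie in a row, 75 mm apart, in changing order.
- blue_pad: Home of the blue canister: fixed flat blue disc, 70 mm in diameter, 2 mm thick, origin at its underside's centre, on the bay's 4 mm floor (canisters here stand 6 mm above the bench). At the start the blue canister stands on it, within 3 mm of its centre. The three discs lie in a row, 75 mm apart, in changing order.
- yellow_pad: Home of the yellow canister: fixed flat yellow disc, 70 mm in diameter, 2 mm thick, origin at its underside's centre, on the bay's 4 mm floor (canisters here stand 6 mm above the bench). At the start the yellow canister stands on it, within 3 mm of its centre. The three discs lie in a row, 75 mm apart, in changing order.
- mat: The side area: fixed black rubber mat with two thin grey lines, 260 mm along its x, 110 mm along its y, 4 mm thick, origin at the centre of its underside. It lies flat on the bench to one side of the bay, left or right, and is empty at the start.
- seat (a point): Centre of the orange outline (44 mm along x, 61 mm along y) on the flat top of a fixed aluminium chassis 160 x 130 x 30 mm high, on the side of the bay away from the mat; this point is 30 mm above the bench. The transformer goes here, its y along this y, either way round. Fixed parts up to 24 mm tall stand over 54 mm from the centre along x; along y it is clear.
- jar: Bystander: loose green glass jar with grey steel cap, 30 mm in diameter, 45 mm high, origin at its underside's centre, in a back corner of the bay, 105 mm beside the transformer; a white-topped black relay stands in the other corner. The bay is a fixed tray 270 mm wide along the row, with back and side walls 30 mm high, open to the robot.

How it is judged:
On the way, in this order (a step that is already met when the one before it is completed fails the run):
1. all three canisters stand on the mat, let go (x of red_can_mid in the frame of mat between -0.13 and 0.13 m and y of red_can_mid in the frame of mat between -0.055 and 0.055 m and z of red_can_mid in the frame of mat between 0.05 and 0.063 m and angle between each of red_can_mid, blue_can_mid, yellow_can_mid's own z axis and vertical below 0.1 rad and x of blue_can_mid in the frame of mat between -0.13 and 0.13 m and y of blue_can_mid in the frame of mat between -0.055 and 0.055 m and z of blue_can_mid in the frame of mat between 0.05 and 0.063 m and x of yellow_can_mid in the frame of mat between -0.13 and 0.13 m and y of yellow_can_mid in the frame of mat between -0.055 and 0.055 m and z of yellow_can_mid in the frame of mat between 0.05 and 0.063 m and contact force between each of red_can, blue_can, yellow_can and the fingers below 0.05 N), for 0.2 s.
2. the transformer stands in the outline on the chassis, let go, with the canisters still on the mat (horizontal distance between transformer_mid and seat below 0.01 m and angle between the y axis of transformer_mid and the y axis of seat, either way round below 0.2 rad and angle between each of transformer_mid, red_can_mid, blue_can_mid, yellow_can_mid's own z axis and vertical below 0.1 rad and z of transformer_mid in the frame of seat between 0.015 and 0.026 m and contact force between transformer and the fingers below 0.05 N and x of red_can_mid in the frame of mat between -0.13 and 0.13 m and y of red_can_mid in the frame of mat between -0.055 and 0.055 m and z of red_can_mid in the frame of mat between 0.05 and 0.063 m and x of blue_can_mid in the frame of mat between -0.13 and 0.13 m and y of blue_can_mid in the frame of mat between -0.055 and 0.055 m and z of blue_can_mid in the frame of mat between 0.05 and 0.063 m and x of yellow_can_mid in the frame of mat between -0.13 and 0.13 m and y of yellow_can_mid in the frame of mat between -0.055 and 0.055 m and z of yellow_can_mid in the frame of mat between 0.05 and 0.063 m), for 0.2 s.
At the end, for the whole second after the job is handed in: The transformer stands upright on the chassis within 10 mm of the centre of the outline and within 0.2 rad of square to it (either way round); each canister stands upright within 12 mm of the centre of the disc of its own colour; all are released and at rest (horizontal distance between transformer_mid and seat below 0.01 m and angle between the y axis of transformer_mid and the y axis of seat, either way round below 0.2 rad and angle between each of transformer_mid, red_can_mid, blue_can_mid, yellow_can_mid's own z axis and vertical below 0.1 rad and z of transformer_mid in the frame of seat between 0.015 and 0.026 m and horizontal distance between red_can_mid and red_pad below 0.012 m and z of red_can_mid in the frame of red_pad between 0.05 and 0.062 m and horizontal distance between blue_can_mid and blue_pad below 0.012 m and z of blue_can_mid in the frame of blue_pad between 0.05 and 0.062 m and horizontal distance between yellow_can_mid and yellow_pad below 0.012 m and z of yellow_can_mid in the frame of yellow_pad between 0.05 and 0.062 m and contact force between each of red_can, blue_can, yellow_can, transformer and the fingers below 0.05 N and linear speed of each of red_can, blue_can, yellow_can, transformer below 0.02 m/s); the robot touches nothing.
It fails at once if a canister tipped by more than 0.6 rad (angle between any of red_can_mid, blue_can_mid, yellow_can_mid's own z axis and vertical above 0.6 rad).
It fails at once if the glass jar moved by more than 25 mm or tipped (distance of jar from where it was at the start of the episode above 0.025 m or angle between jar's own z axis and vertical above 0.4 rad).
It also fails if it takes over 138 s, if anything falls off the work surface, if the arm or the gripper's body presses on something with over 40 N, if the wrist force passes 120 N, or if a joint passes its speed limit or range.

### The arm

A 6-joint arm with a two-finger parallel gripper is mounted at the origin on the work surface. World frame = base frame: x ahead of the robot, y to its left, z up, the work surface at z = 0. Lengths are in m, angles in rad, forces in N, time in s.
With the tool pointing down it reaches from about 0.3 to 0.875 m from the base axis. Payload 6.4 kg.
Tool frame: the origin (TCP) lies midway between the tips of the shut fingers; the grasp point (between the pads) lies 19 mm behind it (grasp_offset is the distance from the TCP to the grasp point, in m); z points along the fingers, y is the line along which they close (so a half turn about z gives the same grasp; the last joint's range is limited). The gripper opens to 85 mm and grips with 20 to 120 N. Pads are 22 mm wide; open, the fingers measure 114 mm over their backs; the gripper's body (76 mm by 85 mm) begins 54 mm behind the grasp point. The pads swing forward as they close: fully open they stand 13 mm farther back than shut.
Start: joints at [-1.519, 0.181, 1.607, -0, 1.354, -0.206], TCP at [0.147, -0.556, 0.231] pointing down, gripper open.
Joint ranges: [-2.99, 2.99], [-0.89, 2.07], [0.3, 2.58], [-1.14, 4.28], [0, 2.63], [-3.12, 3.12]. Speed limits (rad/s): [2.57, 2.57, 3.01, 3.14, 3.14, 3.14].

### API

Orientations are given as a unit quaternion [w, x, y, z].
In Python, from bench import * gives the robot as it stands. The module is installed in compiled form; this text tells all that it offers.
- The arm moves only by the tool servo_tool, never from a script. Its argument "commands" is text: rows parted by semicolons, each of 7 numbers parted by spaces: the turn, a rotation vector about the tool's x, y, z in rad, then the shift along the tool's x, y, z in mm, then the opening, from 0 (shut) to 1 (fully open). In form: wx wy wz dx dy dz claw; .... A call has 1 to 5 rows; each row shifts and turns the commanded pose from where the row before left it, along the tool's axes as they then stand; what a row does not reach is not made up. A row lasts 1/8 s, in which the tool goes at most 62.5 mm and 10.7 degrees, less where a joint would pass 70% of its speed; a pose out of reach is approached as far as the arm can. A call with a gripper value outside its range is refused whole. The fingers move at their own pace and stop on an object; the grip force is fixed at half the most. Time passes only in rows, so rows that do not move let the fingers close. It gives the time, the measured TCP pose, the force, the opening and the grip force at its end, in the units of the state.
- get_obs(): the state, without advancing time (a new reading comes with each control period).
- camera(name): name is "scene" or "top" or "wrist"; returns the picture (400x640x3 uint8, blue, green, red); there is no depth.
- calibration(name): a dict with "fx", "fy", "cx", "cy" (pixels), "R" (3x3) and "t" (3): a world point X has camera coordinates R X + t. Camera axes: x right, y down, z forward; pixel columns grow to the right and rows downward; lengths in m; the calibration is good to about 2 mm. A picture is of the moment at which its call begins: read the wrist's pose just before it. calibration takes no time and is no camera call; for the wrist camera it gives the pose at the moment of the call.
- hand_in(): hands the job in; it is judged then, once.
The state is a dict: "time_s": time; "q": joint angles; "dq": joint speeds; "joint_efforts": joint torques, N m; "eef_pos": TCP position; "eef_rot": TCP orientation; "wrist_force": force on the tool from outside, world axes, zero at the start; "torque": the same for the moment, N m; "opening": opening from 0.0 (shut) to 1.0 (fully open); "grasp_force": force on a finger pad.
Only numpy, scipy, OpenCV 4.12 (cv2) and the standard library are available. Lean on these libraries where they do the work, as an engineer would, in place of code of your own. Each camera call takes 0.05 s, during which the arm holds its last target. There are 200 camera calls.

## Working session

There is one attempt and no reset: what is moved stays moved. The work goes in short steps, Python scripts to look and compute and a tool call to move; the robot and the scene stay as the last step left them, time stands still between calls to the robot, and variables do not carry over. Pictures are saved under pics/ and viewed, at most 14 in all, crops included, and the job is handed in when it is done.

Besides the shell and the picture viewer there is one more tool, called after "Emit:" as a command line: name --argument value ..., lists and objects as JSON in quotes. servo_tool: Moves the arm, as the interface text tells. Its arguments: {"type":"object","properties":{"commands":{"type":"string"}},"required":["commands"]}

```bash
mkdir -p pics; cat > h.py <<'E'
from bench import *
import numpy as np, cv2
def px2w(name,u,v,z,cal=None):
    c=cal or calibration(name); R=np.array(c["R"]);t=np.array(c["t"])
    d=R.T@np.array([(u-c["cx"])/c["fx"],(v-c["cy"])/c["fy"],1]); o=-R.T@t
    return o+d*(z-o[2])/d[2]
def w2px(name,X):
    c=calibration(name); p=np.array(c["R"])@X+np.array(c["t"])
    return c["fx"]*p[0]/p[2]+c["cx"],c["fy"]*p[1]/p[2]+c["cy"]
E
python3 - <<'E'
from h import *
o=get_obs();print(o["eef_pos"],o["eef_rot"],o["opening"])
for n in("scene","top"):
    cv2.imwrite(f"pics/{n}0.png",camera(n)); c=calibration(n); print(n,-np.array(c["R"]).T@c["t"],c["fx"])
E
```

```text
[ 0.14656342 -0.55545803  0.2303834 ] [-8.54024552e-04  9.91705052e-01  1.28531545e-01  5.15828549e-05] 0.9972143036791493
scene [ 1.09945746 -0.4519778   0.62922361] 392.42735440901896
top [0.44274956 0.01025302 0.707155  ] 363.0237256780785
```

View pics/top0.png

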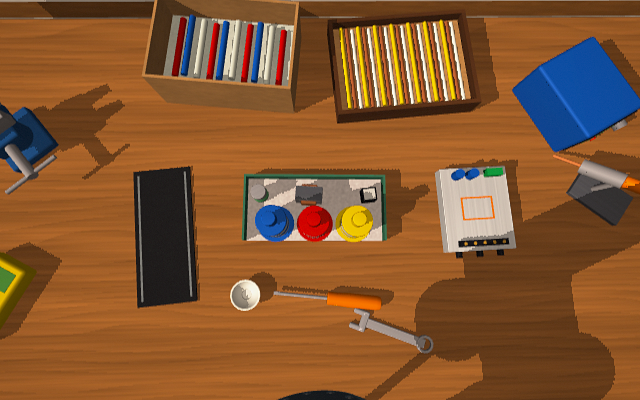

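View pics/scene0.png

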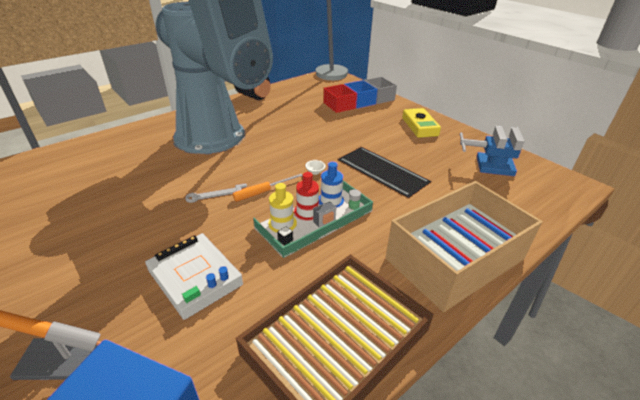

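The top view shows the mat at left (about 165,236), the bay at 245-385 × 175-240 holding blue, red and yellow from left to right, and the chassis at right with its outline near (478,208). The scene view agrees with this. I'll enlarge both areas.

```bash
python3 - <<'E'
from h import *
im=cv2.imread("pics/top0.png")
a=cv2.resize(im[165:250,237:397],None,fx=5,fy=5,interpolation=cv2.INTER_CUBIC)
b=cv2.resize(im[160:260,430:530],None,fx=5,fy=5,interpolation=cv2.INTER_CUBIC)
cv2.imwrite("pics/bay.png",a);cv2.imwrite("pics/ch.png",b)
for n,u,v,z in[("mat tl",134,172,.004),("tr",190,167,.004),("bl",138,306,.004),("br",197,300,.004),("blueknob",274,216,.115)]: print(n,px2w("top",u,v,z).round(4))
print(w2px("top",np.array([.5,0,0])),w2px("top",np.array([.6,0,0])))
E
```

```text
mat tl [0.6121 0.3624 0.004 ]
tr [0.6204 0.2541 0.004 ]
bl [0.3579 0.3399 0.004 ]
br [0.3659 0.232  0.004 ]
blueknob [0.508  0.0767 0.115 ]
(np.float64(320.1385087445333), np.float64(225.65913074521933)) (np.float64(319.118644017827), np.float64(175.4786582789903))
```

View pics/bay.png

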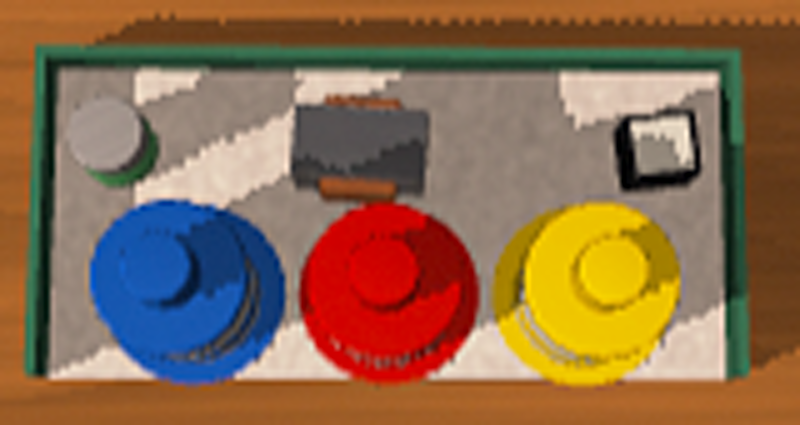

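View pics/ch.png

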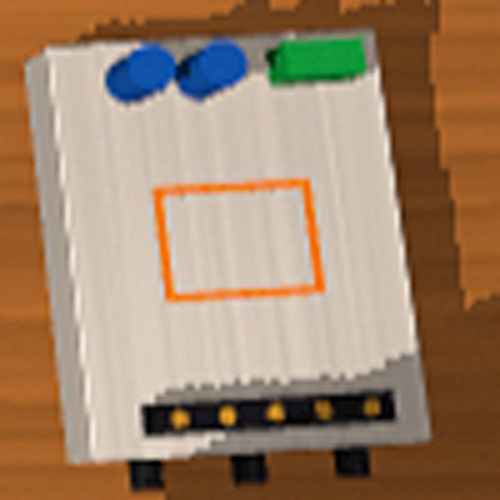

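Enlarged, the knob tops are at (156,268) blue, (383,270) red and (612,271) yellow. The transformer top is about (361,145), and the jar cap is (107,135). The outline corners are (155,188), (308,181), (323,290) and (170,298). Next I turn these into positions.

```bash
cat >> h.py <<'E'
def delta(target,yaw=None,show=True):
    "tool-axis shift (mm) from the present TCP to a world target, and tool z turn to yaw (of tool x in world)"
    from scipy.spatial.transform import Rotation as Ro
    o=get_obs(); q=o["eef_rot"]; R=Ro.from_quat([q[1],q[2],q[3],q[0]]).as_matrix()
    y0=np.arctan2(R[1,0],R[0,0]); p=np.array(o["eef_pos"])
    print("t",round(o["time_s"],2),"pos",p.round(4),"yaw",round(y0,4),"open",round(o["opening"],3),"tilt",R[:2,2].round(4))
    print(" shift mm, old axes",(R.T@(np.array(target)-p)*1000).round(1), end=" ")
    if yaw is not None:
        c,s=np.cos(yaw),np.sin(yaw); N=np.array([[c,s,0],[s,-c,0],[0,0,-1]])
        print("turn wz",round(y0-yaw,4),"shift in new axes",(N.T@(np.array(target)-p)*1000).round(1),end="")
    print()
E
python3 - <<'E'
from h import *
def P(x,y,z,ox=237,oy=165): return px2w("top",(x+.5)/5-.5+ox,(y+.5)/5-.5+oy,z)
k={n:P(x,y,.115) for n,x,y in[("b",156,268),("r",383,270),("y",612,271)]}
for n in k: print(n,k[n].round(4))
print("d",np.linalg.norm(k["b"]-k["r"]),np.linalg.norm(k["y"]-k["r"]))
d=k["b"]-k["y"]; print("row yaw",np.arctan2(-d[0],d[1]))
print("tr",P(361,145,.046).round(4),"jar",P(107,135,.049).round(4))
for x,y in[(297,104),(428,110),(423,190),(293,178)]: print(P(x,y,.046).round(4))
c=[P(x,y,.03,430,160) for x,y in[(155,188),(308,181),(323,290),(170,298)]]
print("seat",np.mean(c,0).round(4),[np.linalg.norm(c[i]-c[(i+1)%4]).round(4) for i in range(4)])
e=c[0]-c[1]+c[3]-c[2];print("seat yaw",np.arctan2(-e[0],e[1]))
m=np.array([[.6121,.3624],[.6204,.2541],[.3579,.3399],[.3659,.232]]);mc=m.mean(0);a=m[0]+m[1]-m[2]-m[3];a/=np.linalg.norm(a)
print("mat",mc,a, [ (mc+s*a).round(4) for s in(-.08,0,.08)])
delta([*k["b"][:2],.2],0.0)
E
```

```text
b [0.5046 0.0868 0.115 ]
r [0.5025 0.0128 0.115 ]
y [ 0.5007 -0.0623  0.115 ]
d 0.0740195223470804 0.07511550478949695
row yaw -0.02633298283759965
tr [0.5559 0.0204 0.046 ] jar [0.5608 0.1133 0.049 ]
[0.5717 0.0438 0.046 ]
[ 0.5686 -0.0046  0.046 ]
[ 0.5387 -0.0021  0.046 ]
[0.544  0.0456 0.046 ]
seat [ 0.5262 -0.2992  0.03  ] [np.float64(0.0593), np.float64(0.0419), np.float64(0.0588), np.float64(0.0422)]
seat yaw 0.02969238526528532
mat [0.489075 0.2971  ] [0.99617861 0.08733943] [array([0.4094, 0.2901]), array([0.4891, 0.2971]), array([0.5688, 0.3041])]
t 0.1 pos [ 0.1466 -0.5555  0.2305] yaw 0.2578 open 1.005 tilt [-0.0001  0.0015]
 shift mm, old axes [ 509.9 -529.7   31.5] turn wz 0.2578 shift in new axes [ 358.  -642.3   30.5]
```

Emit:
servo_tool --commands "0 0 .144 0 0 0 .6; 0 0 .144 0 0 0 .6; 0 0 0 26 -50 0 .6; 0 0 0 26 -50 0 .6; 0 0 0 26 -50 0 .6"

```text
time_s: 0.72
eef_pos: [0.2296, -0.4067, 0.2307]
eef_rot: [-0.0, 1.0, -0.015, -0.0]
wrist_force: [0.7, -0.6, 0.1]
opening: 0.597
grasp_force: 0.0
```

Emit:
servo_tool --commands "0 0 0 26 -50 0 .6; 0 0 0 26 -50 0 .6; 0 0 0 26 -50 0 .6; 0 0 0 26 -50 0 .6; 0 0 0 26 -50 0 .6"

```text
time_s: 1.35
eef_pos: [0.367, -0.1607, 0.2312]
eef_rot: [0.0, 1.0, -0.015, 0.0]
wrist_force: [0.6, -0.2, -0.1]
opening: 0.599
grasp_force: 0.0
```

Emit:
servo_tool --commands "0 0 0 26 -50 0 .6; 0 0 0 26 -50 0 .6; 0 0 0 0 0 0 .6"

```text
time_s: 1.72
eef_pos: [0.4223, -0.0605, 0.231]
eef_rot: [-0.001, 1.0, -0.012, -0.0]
wrist_force: [-0.7, -0.1, -0.6]
opening: 0.596
grasp_force: 0.0
```

```bash
python3 - <<'E'
from h import *
delta([.5046,.0868,.2],-.03)
cv2.imwrite("pics/w1.png",camera("wrist"))
for n,p in dict(b=[.5046,.0868,.115],r=[.5025,.0128,.115],y=[.5007,-.0623,.115],jar=[.5608,.1133,.049],tr=[.5559,.0204,.046]).items(): print(n,np.round(w2px("wrist",np.array(p)),1))
E
```

```text
t 1.73 pos [ 0.4223 -0.0605  0.231 ] yaw -0.0234 open 0.596 tilt [-0.0004  0.001 ]
 shift mm, old axes [  78.8 -149.1   31.1] turn wz 0.0066 shift in new axes [  77.8 -149.7   31. ]
b [117.6  98.1]
r [213.7  98.3]
y [311.2  98.2]
jar [117.1  33. ]
tr [220.4  36.6]
```

View pics/w1.png

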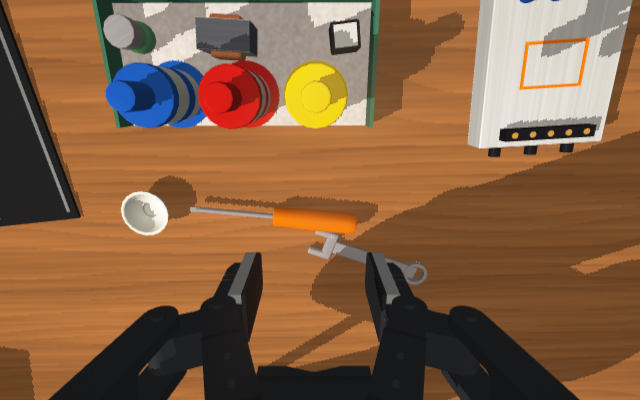

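The knob tops in the wrist view are at (123,97), (222,97) and (317,97). That is about 5 mm to the right of what I predicted, so I'll check from closer.

Emit:
servo_tool --commands "0 0 0 19 -37 0 .6; 0 0 0 19 -37 0 .6; 0 0 0 19 -37 0 .6; 0 0 0 19 -37 0 .6; 0 0 0 0 0 0 .6"

```text
time_s: 2.4
eef_pos: [0.5025, 0.0818, 0.2309]
eef_rot: [-0.0, 1.0, -0.015, -0.0]
wrist_force: [0.1, 0.1, 0.8]
opening: 0.598
grasp_force: 0.0
```

Emit:
servo_tool --commands "0 0 0 0 0 0 .6; 0 0 0 0 0 0 .6"

```text
time_s: 2.65
eef_pos: [0.5017, 0.0801, 0.2312]
eef_rot: [0.0, 1.0, -0.016, -0.0]
wrist_force: [-0.8, -0.0, 0.3]
opening: 0.595
grasp_force: 0.0
```

```bash
python3 - <<'E'
from h import *
delta([.5046,.0838,.2],-.03)
cv2.imwrite("pics/w2.png",camera("wrist"))
c=calibration("wrist");print((-np.array(c["R"]).T@c["t"]).round(4),c["cx"],c["cy"],c["fx"])
for n,p in dict(b=[.5046,.0868,.115],r=[.5025,.0128,.115],y=[.5007,-.0623,.115],jar=[.5608,.1133,.049],tr=[.5559,.0204,.046]).items(): print(n,np.round(w2px("wrist",np.array(p)),1))
E
```

```text
t 2.65 pos [0.5017 0.0801 0.2312] yaw -0.0322 open 0.595 tilt [-0.0004 -0.0003]
 shift mm, old axes [ 2.8 -3.8 31.2] turn wz -0.0022 shift in new axes [ 2.8 -3.8 31.2]
[0.5843 0.0778 0.374 ] 313.4406194867884 200.88273958430713 319.66124701278386
b [305.9 192.9]
r [393.2 192.5]
y [482.  191.8]
jar [278.3 119.7]
tr [371.8 121.4]
```

View pics/w2.png

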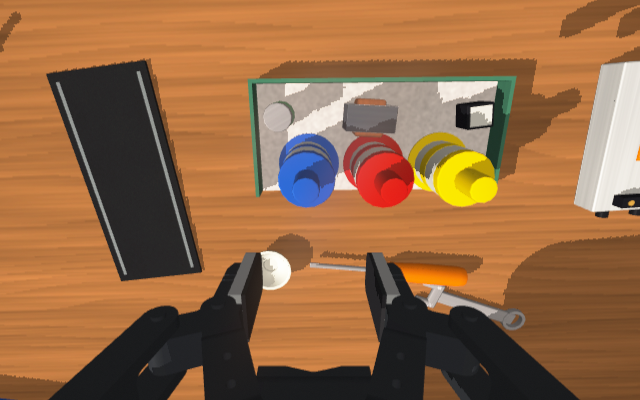

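This view has the mat at left, the bay in the middle, and the knobs at (306,187), (396,187) and (484,187). The y estimates hold. x reads about 4 mm larger here, so I'll split the difference and pick blue.

Emit:
servo_tool --commands "0 0 0 4.6 -5.5 40 .6; 0 0 0 0 0 45 .6; 0 0 0 0 0 40 .6; 0 0 0 0 0 20 .6; 0 0 0 0 0 0 .6"

```text
time_s: 3.32
eef_pos: [0.5052, 0.0862, 0.0848]
eef_rot: [-0.0, 1.0, -0.016, -0.002]
wrist_force: [-0.3, 0.2, 0.2]
opening: 0.602
grasp_force: 0.0
```

Emit:
servo_tool --commands "0 0 0 0 0 0 0;0 0 0 0 0 0 0;0 0 0 0 0 0 0;0 0 0 0 0 0 0;0 0 0 0 0 0 0"

```text
time_s: 3.95
eef_pos: [0.5082, 0.0868, 0.088]
eef_rot: [0.0, 1.0, -0.015, 0.002]
wrist_force: [-0.1, -0.3, 6.4]
opening: 0.262
grasp_force: 59.3
```

```bash
python3 - <<'E'
from h import *
delta([.5688,.3041,.25],-.03)
cv2.imwrite("pics/s1.png",cv2.resize(camera("scene")[130:280,220:420],None,fx=4,fy=4))
E
```

```text
t 3.95 pos [0.5082 0.0868 0.088 ] yaw -0.0301 open 0.262 tilt [ 0.0033 -0.0004]
 shift mm, old axes [  54.5 -219.  -161.9] turn wz -0.0001 shift in new axes [  54. -219. -162.]
```

View pics/s1.png

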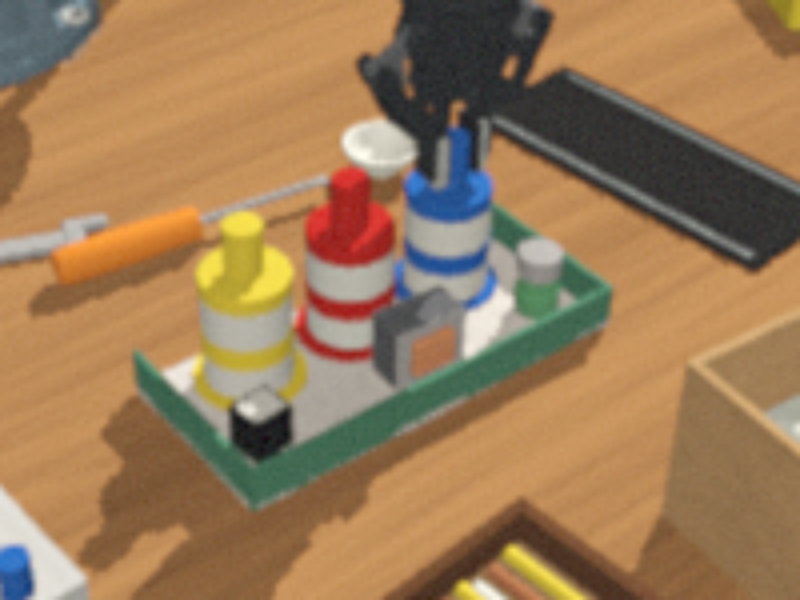

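Blue is gripped by its knob with an opening of 0.26, and the can is upright. Now lift it and carry it to the far end of the mat.

Emit:
servo_tool --commands "0 0 0 0 0 -30 0; 0 0 0 0 0 -50 0; 0 0 0 0 0 -50 0; 0 0 0 0 0 -32 0; 0 0 0 13 -40 0 0"

```text
time_s: 4.62
eef_pos: [0.5228, 0.1253, 0.2522]
eef_rot: [0.0, 1.0, -0.017, 0.003]
wrist_force: [0.7, 0.1, -2.2]
opening: 0.263
grasp_force: 59.3
```

Emit:
servo_tool --commands "0 0 0 14 -50 0 0; 0 0 0 14 -50 0 0; 0 0 0 13 -50 0 0; 0 0 0 0 -29 0 0; 0 0 0 0 0 0 0"

```text
time_s: 5.25
eef_pos: [0.5665, 0.3062, 0.2475]
eef_rot: [0.0, 1.0, -0.013, -0.001]
wrist_force: [-0.5, -0.4, -2.2]
opening: 0.262
grasp_force: 59.4
```

```bash
python3 - <<'E'
from h import *
delta([.5688,.3041,.09],-.03)
E
```

```text
t 5.25 pos [0.5665 0.3062 0.2475] yaw -0.027 open 0.262 tilt [-0.0013 -0.0001]
 shift mm, old axes [  2.6   2.  157.5] turn wz 0.003 shift in new axes [  2.4   2.  157.5]
```

Emit:
servo_tool --commands "0 0 0 0 0 45 0; 0 0 0 0 0 50 0; 0 0 0 0 0 40 0; 0 0 0 0 0 16 0; 0 0 0 0 0 6 0"

```text
time_s: 5.88
eef_pos: [0.5675, 0.3035, 0.0911]
eef_rot: [0.0, 1.0, -0.015, -0.0]
wrist_force: [-0.6, -0.3, -1.9]
opening: 0.26
grasp_force: 59.4
```

Emit:
servo_tool --commands "0 0 0 0 0 3 0;0 0 0 0 0 0 0; 0 0 0 0 0 0 0"

```text
time_s: 6.25
eef_pos: [0.5681, 0.3045, 0.0896]
eef_rot: [-0.0, 1.0, -0.015, 0.001]
wrist_force: [-0.2, 0.0, -1.8]
opening: 0.261
grasp_force: 59.4
```

Emit:
servo_tool --commands "0 0 0 0 0 2.5 0;0 0 0 0 0 1 0; 0 0 0 0 0 0 0"

```text
time_s: 6.62
eef_pos: [0.5679, 0.3045, 0.0861]
eef_rot: [-0.0, 1.0, -0.015, 0.001]
wrist_force: [-1.4, -0.1, 5.3]
opening: 0.26
grasp_force: 60.4
```

Emit:
servo_tool --commands "0 0 0 0 0 0 .6;0 0 0 0 0 0 .6; 0 0 0 0 0 -30 .6; 0 0 0 0 0 -50 .6; 0 0 0 0 0 -25 .6"

```text
time_s: 7.25
eef_pos: [0.5686, 0.3046, 0.1928]
eef_rot: [-0.001, 1.0, -0.015, 0.002]
wrist_force: [0.9, -0.1, -0.2]
opening: 0.599
grasp_force: 0.0
```

Emit:
servo_tool --commands "0 0 0 -10 54 0 .6;0 0 0 -11 60 0 .6; 0 0 0 -11 60 0 .6; 0 0 0 -11 60 0 .6; 0 0 0 -11 60 0 .6"

```text
time_s: 7.88
eef_pos: [0.5039, 0.0102, 0.1899]
eef_rot: [0.0, 1.0, -0.015, 0.0]
wrist_force: [1.3, -0.2, 0.1]
opening: 0.602
grasp_force: 0.0
```

Emit:
servo_tool --commands "0 0 0 0 0 0 .6; 0 0 0 0 0 0 .6"

```text
time_s: 8.12
eef_pos: [0.5047, 0.0119, 0.1899]
eef_rot: [-0.0, 1.0, -0.016, 0.0]
wrist_force: [-0.0, 0.3, -0.8]
opening: 0.604
grasp_force: 0.0
```

```bash
python3 - <<'E'
from h import *
delta([.506,.0110,.087],-.03)
i=camera("wrist");cv2.imwrite("pics/w3.png",i)
for n,p in dict(r=[.5025,.0128,.115],y=[.5007,-.0623,.115]).items(): print(n,np.round(w2px("wrist",np.array(p)),1))
h=cv2.cvtColor(i,cv2.COLOR_BGR2HSV)
E
```

```text
t 8.12 pos [0.5047 0.0119 0.1899] yaw -0.0314 open 0.604 tilt [0.0003 0.0004]
 shift mm, old axes [  1.3   0.9 102.9] turn wz -0.0014 shift in new axes [  1.4   0.9 102.9]
r [313.7 216. ]
y [416.7 215.4]
```

View pics/w3.png

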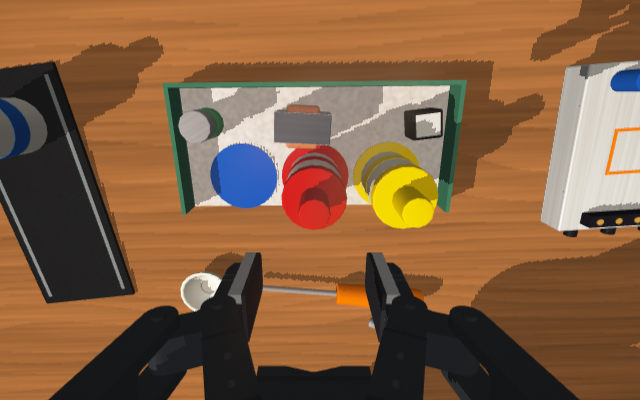

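The blue disc is at (244,176), the red knob at (314,207), and the transformer at (303,126). Blue stands on the mat at left.

Emit:
servo_tool --commands "0 0 0 2 0 30 .6; 0 0 0 0 0 40 .6; 0 0 0 0 0 28 .6; 0 0 0 0 0 4 .6; 0 0 0 0 0 0 .6"

```text
time_s: 8.8
eef_pos: [0.5071, 0.0128, 0.0883]
eef_rot: [0.0, 1.0, -0.014, 0.0]
wrist_force: [0.3, 0.1, 1.0]
opening: 0.596
grasp_force: 0.0
```

Emit:
servo_tool --commands "0 0 0 0 0 0 0;0 0 0 0 0 0 0;0 0 0 0 0 0 0;0 0 0 0 0 0 0"

```text
time_s: 9.3
eef_pos: [0.5078, 0.0116, 0.0893]
eef_rot: [0.0, 1.0, -0.015, 0.001]
wrist_force: [-0.6, -0.1, 6.0]
opening: 0.261
grasp_force: 59.2
```

```bash
python3 - <<'E'
from h import *
print("blue disc wrist",end=" ")
# calibration now is for another pose; shift from the w3 pose
c=calibration("wrist");o=get_obs();R=np.array(c["R"]);C=-R.T@c["t"]-np.array(o["eef_pos"])+[.5047,.0119,.1899]
c=dict(c,t=-R@C)
for n,u,v,z in[("disc",244,176,.006),("knob",314,207,.115),("tr",303,126,.046),("yknob",413,208,.115),("trL",275,126,.046),("trR",330,126,.046)]: print(n,px2w("",u,v,z,c).round(4))
delta([.4891,.2971,.25],-.03)
E
```

```text
blue disc wrist disc [0.5078 0.085  0.006 ]
knob [0.5096 0.0116 0.115 ]
tr [0.5608 0.0196 0.046 ]
yknob [ 0.5067 -0.06    0.115 ]
trL [0.5616 0.0441 0.046 ]
trR [ 0.5601 -0.0041  0.046 ]
t 9.3 pos [0.5078 0.0116 0.0893] yaw -0.0304 open 0.261 tilt [ 0.0029 -0.0004]
 shift mm, old axes [ -26.9 -284.7 -160.8] turn wz -0.0004 shift in new axes [ -27.2 -284.8 -160.7]
```

Emit:
servo_tool --commands "0 0 0 0 0 -30 0; 0 0 0 0 0 -50 0; 0 0 0 0 0 -50 0; 0 0 0 0 0 -30 0; 0 0 0 -4 -40 0 0"

```text
time_s: 9.93
eef_pos: [0.5058, 0.0504, 0.2514]
eef_rot: [0.001, 1.0, -0.017, 0.003]
wrist_force: [0.3, 0.9, -2.2]
opening: 0.259
grasp_force: 59.2
```

Emit:
servo_tool --commands "0 0 0 -6 -58 0 0; 0 0 0 -6 -58 0 0; 0 0 0 -6 -58 0 0; 0 0 0 -5 -50 0 0; 0 0 0 0 -21 0 0"

```text
time_s: 10.55
eef_pos: [0.4872, 0.2999, 0.2477]
eef_rot: [-0.0, 1.0, -0.014, -0.0]
wrist_force: [-0.7, -0.1, -1.7]
opening: 0.262
grasp_force: 59.3
```

Emit:
servo_tool --commands "0 0 0 0 0 0 0; 0 0 0 0 0 45 0; 0 0 0 0 0 50 0; 0 0 0 0 0 40 0; 0 0 0 0 0 16 0"

```text
time_s: 11.18
eef_pos: [0.4869, 0.2953, 0.0942]
eef_rot: [0.001, 1.0, -0.016, -0.002]
wrist_force: [0.1, -0.3, -1.1]
opening: 0.263
grasp_force: 59.3
```

Emit:
servo_tool --commands "0 0 0 0 0 5 0; 0 0 0 0 0 0 0; 0 0 0 0 0 0 0"

```text
time_s: 11.55
eef_pos: [0.4894, 0.2979, 0.0936]
eef_rot: [-0.001, 1.0, -0.015, 0.001]
wrist_force: [-0.0, 0.0, -1.5]
opening: 0.259
grasp_force: 59.3
```

Emit:
servo_tool --commands "0 0 0 0 0 4 0; 0 0 0 0 0 2 0; 0 0 0 0 0 1 0; 0 0 0 0 0 0 0"

```text
time_s: 12.05
eef_pos: [0.4893, 0.298, 0.0874]
eef_rot: [-0.0, 1.0, -0.015, 0.001]
wrist_force: [-4.9, -2.2, 15.3]
opening: 0.259
grasp_force: 61.1
```

Emit:
servo_tool --commands "0 0 0 0 0 0 .6;0 0 0 0 0 0 .6; 0 0 0 0 0 -30 .6; 0 0 0 0 0 -50 .6; 0 0 0 0 0 -30 .6"

```text
time_s: 12.68
eef_pos: [0.4889, 0.2979, 0.197]
eef_rot: [-0.0, 1.0, -0.015, 0.001]
wrist_force: [0.8, 0.2, 0.2]
opening: 0.598
grasp_force: 0.0
```

Emit:
servo_tool --commands "0 0 0 4 50 0 .6;0 0 0 5 60 0 .6; 0 0 0 5 60 0 .6; 0 0 0 5 60 0 .6; 0 0 0 4 60 0 .6"

```text
time_s: 13.3
eef_pos: [0.5022, 0.0052, 0.1947]
eef_rot: [0.0, 1.0, -0.015, 0.0]
wrist_force: [0.4, 0.0, 0.2]
opening: 0.601
grasp_force: 0.0
```

Emit:
servo_tool --commands "0 0 0 4 50 0 .6; 0 0 0 0 20 0 .6; 0 0 0 0 0 0 .6; 0 0 0 0 0 0 .6"

```text
time_s: 13.8
eef_pos: [0.5041, -0.0624, 0.1945]
eef_rot: [-0.0, 1.0, -0.015, -0.0]
wrist_force: [0.3, -0.6, -0.1]
opening: 0.597
grasp_force: 0.0
```

```bash
python3 - <<'E'
from h import *
delta([.5055,-.062,.0875],-.03)
E
```

```text
t 13.8 pos [ 0.5041 -0.0624  0.1945] yaw -0.03 open 0.597 tilt [-0.0005  0.0006]
 shift mm, old axes [  1.5  -0.4 107. ] turn wz -0.0 shift in new axes [  1.4  -0.5 107. ]
```

Emit:
servo_tool --commands "0 0 0 1.5 0 30 .6; 0 0 0 0 0 40 .6; 0 0 0 0 0 31 .6; 0 0 0 0 0 5 .6; 0 0 0 0 0 0 .6"

```text
time_s: 14.42
eef_pos: [0.5062, -0.0625, 0.0893]
eef_rot: [0.0, 1.0, -0.014, 0.0]
wrist_force: [1.0, -0.9, -0.4]
opening: 0.6
grasp_force: 0.0
```

Emit:
servo_tool --commands "0 0 0 0 0 0 0;0 0 0 0 0 0 0;0 0 0 0 0 0 0;0 0 0 0 0 0 0"

```text
time_s: 14.92
eef_pos: [0.507, -0.0637, 0.0904]
eef_rot: [0.0, 1.0, -0.015, 0.001]
wrist_force: [-0.1, -0.1, 6.3]
opening: 0.257
grasp_force: 58.9
```

```bash
python3 - <<'E'
from h import *
delta([.4094,.2901,.25],-.03)
E
```

```text
t 14.93 pos [ 0.507  -0.0637  0.0904] yaw -0.0304 open 0.257 tilt [ 0.0029 -0.001 ]
 shift mm, old axes [-107.9 -350.5 -160.2] turn wz -0.0004 shift in new axes [-108.2 -350.7 -159.6]
```

Emit:
servo_tool --commands "0 0 0 0 0 -30 0; 0 0 0 0 0 -50 0; 0 0 0 0 0 -50 0; 0 0 0 0 0 -30 0; 0 0 0 -12 -40 0 0"

```text
time_s: 15.55
eef_pos: [0.4971, -0.0246, 0.2523]
eef_rot: [0.001, 1.0, -0.017, 0.003]
wrist_force: [-0.7, -0.2, -2.1]
opening: 0.262
grasp_force: 59.4
```

Emit:
servo_tool --commands "0 0 0 -17 -55 0 0; 0 0 0 -17 -55 0 0; 0 0 0 -17 -55 0 0; 0 0 0 -17 -55 0 0; 0 0 0 -17 -55 0 0"

```text
time_s: 16.18
eef_pos: [0.4174, 0.2562, 0.249]
eef_rot: [-0.0, 1.0, -0.015, 0.0]
wrist_force: [1.2, -0.2, -2.1]
opening: 0.255
grasp_force: 59.4
```

Emit:
servo_tool --commands "0 0 0 -11 -35 0 0; 0 0 0 0 0 0 0; 0 0 0 0 0 45 0; 0 0 0 0 0 50 0; 0 0 0 0 0 40 0"

```text
time_s: 16.8
eef_pos: [0.408, 0.2887, 0.112]
eef_rot: [0.0, 1.0, -0.016, -0.001]
wrist_force: [-0.2, 0.8, -2.3]
opening: 0.256
grasp_force: 59.8
```

Emit:
servo_tool --commands "0 0 0 0 0 15 0; 0 0 0 0 0 5 0; 0 0 0 0 0 0 0; 0 0 0 0 0 0 0"

```text
time_s: 17.3
eef_pos: [0.4096, 0.2904, 0.0954]
eef_rot: [-0.001, 1.0, -0.015, 0.001]
wrist_force: [1.2, 0.1, -2.4]
opening: 0.259
grasp_force: 59.6
```

Emit:
servo_tool --commands "0 0 0 0 0 5 0; 0 0 0 0 0 2 0; 0 0 0 0 0 .5 0; 0 0 0 0 0 0 0"

```text
time_s: 17.8
eef_pos: [0.4095, 0.2903, 0.0885]
eef_rot: [-0.0, 1.0, -0.015, 0.001]
wrist_force: [-4.0, -3.2, 14.0]
opening: 0.26
grasp_force: 61.4
```

Emit:
servo_tool --commands "0 0 0 0 0 0 .6;0 0 0 0 0 0 .6; 0 0 0 0 0 -30 .6; 0 0 0 0 0 -50 .6; 0 0 0 0 0 -30 .6"

```text
time_s: 18.42
eef_pos: [0.4091, 0.2903, 0.1985]
eef_rot: [-0.0, 1.0, -0.015, 0.001]
wrist_force: [0.7, 0.1, -0.7]
opening: 0.6
grasp_force: 0.0
```

Emit:
servo_tool --commands "0 0 0 31 53 0 1;0 0 0 31 53 0 1; 0 0 0 31 53 0 1; 0 0 0 31 53 0 1; 0 0 0 31 53 0 1"

```text
time_s: 19.05
eef_pos: [0.556, 0.0186, 0.1962]
eef_rot: [-0.0, 1.0, -0.015, 0.0]
wrist_force: [0.0, 0.9, 0.2]
opening: 1.001
grasp_force: 0.0
```

Emit:
servo_tool --commands "0 0 0 0 0 0 1; 0 0 0 0 0 0 1; 0 0 0 0 0 0 1"

```text
time_s: 19.42
eef_pos: [0.5546, 0.0217, 0.196]
eef_rot: [-0.0, 1.0, -0.014, -0.0]
wrist_force: [0.5, -0.3, 0.0]
opening: 1.003
grasp_force: 0.0
```

```bash
python3 - <<'E'
from h import *
delta([.559,.02,.1],-.03)
i=camera("wrist");t=camera("top")
cv2.imwrite("pics/w4.png",np.vstack([cv2.resize(i,(800,500))[:400],np.zeros((0,800,3),np.uint8)]))
for n,p in dict(tr=[.559,.02,.046],bdisc=[.508,.0855,.006]).items(): print(n,np.round(w2px("wrist",np.array(p))*np.array(1.25),1))
cv2.imwrite("pics/t4.png",cv2.resize(t[160:310,125:400],None,fx=2.9,fy=2.9,interpolation=cv2.INTER_CUBIC))
E
```

```text
t 19.43 pos [0.5546 0.0217 0.196 ] yaw -0.0286 open 1.003 tilt [-0.0007  0.0004]
 shift mm, old axes [ 4.5  1.7 96. ] turn wz 0.0014 shift in new axes [ 4.4  1.6 96. ]
tr [394.3 225.9]
bdisc [322.4 271.4]
```

View pics/w4.png

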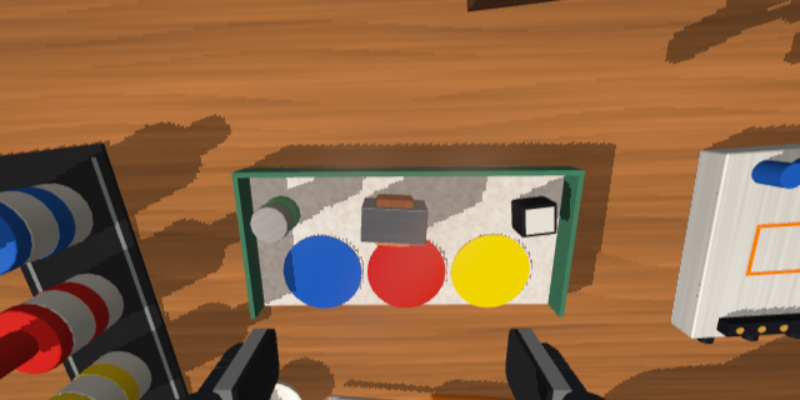

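All three cans are standing on the mat. The discs are bare, with centres (323,271), (406,272) and (491,270). The transformer is near (395,222), so I'll enlarge that area with the outline in view.

```bash
python3 - <<'E'
from h import *
i=cv2.imread("pics/w4.png")
cv2.imwrite("pics/w4c.png",cv2.resize(i[180:280,330:460],None,fx=6,fy=6,interpolation=cv2.INTER_CUBIC))
k=1/1.25
for n,u,v in[("b",323,271.5),("r",406.5,272),("y",491,270.5)]: print(n,px2w("wrist",u*k,v*k,.006).round(4))
for n,p in dict(trtop=[.559,.02,.046],trbot=[.559,.02,.004]).items():
  for a in(-.013,.013):
    for b in(-.025,.025): print(n,a,b,(np.array(w2px("wrist",np.array(p)+[a,b,0]))*1.25-[330,180]).round(1)*6)
E
```

```text
b [0.5079 0.085  0.006 ]
r [0.5053 0.0103 0.006 ]
y [ 0.5046 -0.0652  0.006 ]
trtop -0.013 -0.025 [583.8 368.4]
trtop -0.013 0.025 [193.8 378.6]
trtop 0.013 -0.025 [583.8 168.6]
trtop 0.013 0.025 [183.  179.4]
trbot -0.013 -0.025 [559.8 282. ]
trbot -0.013 0.025 [214.2 291.6]
trbot 0.013 -0.025 [559.2 103.8]
trbot 0.013 0.025 [205.2 114. ]
```

View pics/w4c.png

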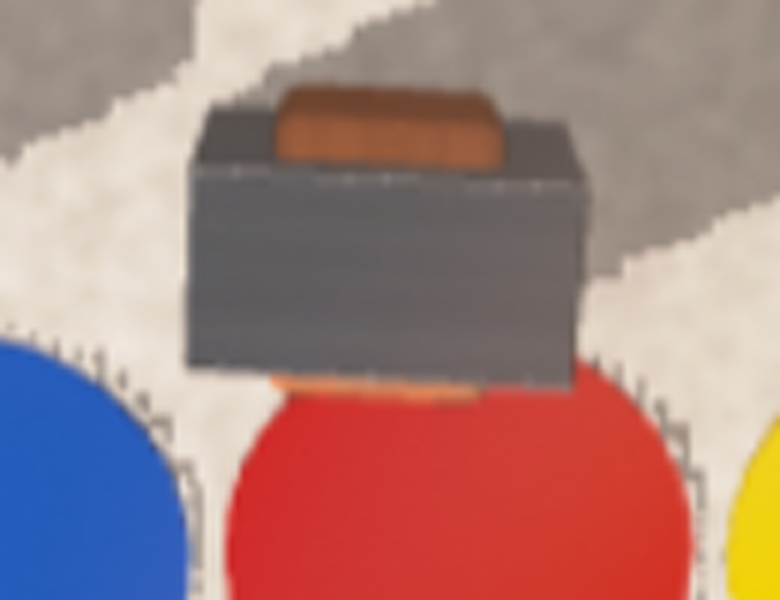

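The transformer's top corners are (190,165), (583,185), (575,387) and (187,367), which puts it at (.559,.020) with yaw −0.078. Now go down and grip.

Emit:
servo_tool --commands "0 0 .05 0 0 0 1; 0 0 0 4.5 1.5 50 1; 0 0 0 0 0 50 1; 0 0 0 0 0 40 1; 0 0 0 0 0 20 1"

```text
time_s: 20.15
eef_pos: [0.5577, 0.0199, 0.0339]
eef_rot: [-0.0, 0.999, -0.039, -0.002]
wrist_force: [0.1, -0.4, 0.9]
opening: 1.001
grasp_force: 0.0
```

Emit:
servo_tool --commands "0 0 0 0 0 0 1; 0 0 0 0 0 0 1"

```text
time_s: 20.4
eef_pos: [0.5605, 0.019, 0.0374]
eef_rot: [0.0, 0.999, -0.04, 0.001]
wrist_force: [0.7, -0.8, 0.8]
opening: 0.998
grasp_force: 0.0
```

```bash
python3 - <<'E'
from h import *
delta([.559,.02,.018],-.078)
E
```

```text
t 20.4 pos [0.5605 0.019  0.0374] yaw -0.0793 open 0.998 tilt [ 0.0017 -0.0003]
 shift mm, old axes [-1.6 -0.9 19.4] turn wz -0.0013 shift in new axes [-1.6 -0.9 19.4]
```

Emit:
servo_tool --commands "0 0 0 -1.5 -.5 12 1; 0 0 0 0 0 7.5 1; 0 0 0 0 0 0 1; 0 0 0 0 0 0 .3; 0 0 0 0 0 0 0"

```text
time_s: 21.02
eef_pos: [0.5585, 0.0191, 0.0171]
eef_rot: [-0.0, 0.999, -0.04, 0.0]
wrist_force: [0.8, 9.6, 1.5]
opening: 0.604
grasp_force: 1.3
```

Emit:
servo_tool --commands "0 0 0 0 0 0 0; 0 0 0 0 0 0 0; 0 0 0 0 0 0 0"

```text
time_s: 21.4
eef_pos: [0.5588, 0.0191, 0.0174]
eef_rot: [0.0, 0.999, -0.04, 0.001]
wrist_force: [0.4, 0.8, 5.0]
opening: 0.573
grasp_force: 63.7
```

Emit:
servo_tool --commands "0 0 0 0 0 -15 0; 0 0 0 0 0 -40 0; 0 0 0 0 0 -50 0; 0 0 0 0 0 -25 0; 0 0 0 0 0 0 0"

```text
time_s: 22.02
eef_pos: [0.5595, 0.019, 0.1493]
eef_rot: [0.0, 0.999, -0.04, 0.002]
wrist_force: [-0.4, 0.9, -3.0]
opening: 0.577
grasp_force: 63.1
```

```bash
python3 - <<'E'
from h import *
delta([.530,-.2995,.15],.03)
E
```

```text
t 22.02 pos [0.5595 0.019  0.1493] yaw -0.0801 open 0.577 tilt [ 0.0044 -0.0009]
 shift mm, old axes [ -3.9 319.8  -0.6] turn wz -0.1101 shift in new axes [-39.  317.4  -0.7]
```

Emit:
servo_tool --commands "0 0 -.11 0 0 0 0; 0 0 0 -9 52 0 0; 0 0 0 -10 55 0 0; 0 0 0 -10 55 0 0; 0 0 0 -5 30 0 0"

```text
time_s: 22.65
eef_pos: [0.528, -0.1757, 0.1446]
eef_rot: [-0.001, 1.0, 0.014, -0.002]
wrist_force: [0.9, 0.4, -2.6]
opening: 0.572
grasp_force: 63.3
```

Emit:
servo_tool --commands "0 0 0 -5 26 0 0; 0 0 0 0 0 0 0; 0 0 0 0 0 0 0; 0 0 0 0 0 0 0"

```text
time_s: 23.15
eef_pos: [0.5255, -0.1987, 0.1461]
eef_rot: [-0.0, 1.0, 0.015, -0.001]
wrist_force: [0.1, -0.4, -1.3]
opening: 0.577
grasp_force: 63.3
```

```bash
python3 - <<'E'
from h import *
delta([.530,-.2995,.15],.03)
i=camera("wrist"); h=cv2.cvtColor(i,cv2.COLOR_BGR2HSV)
print((np.array(w2px("wrist",np.array([.53,-.2995,.03])))*1.0).round(1))
cv2.imwrite("pics/w5.png",cv2.resize(i,(800,500)))
E
```

```text
t 23.15 pos [ 0.5255 -0.1987  0.1461] yaw 0.0309 open 0.577 tilt [-0.0011  0.001 ]
 shift mm, old axes [  1.4 100.9  -4. ] turn wz 0.0009 shift in new axes [  1.5 100.9  -3.9]
[432.5 194.4]
```

View pics/w5.png

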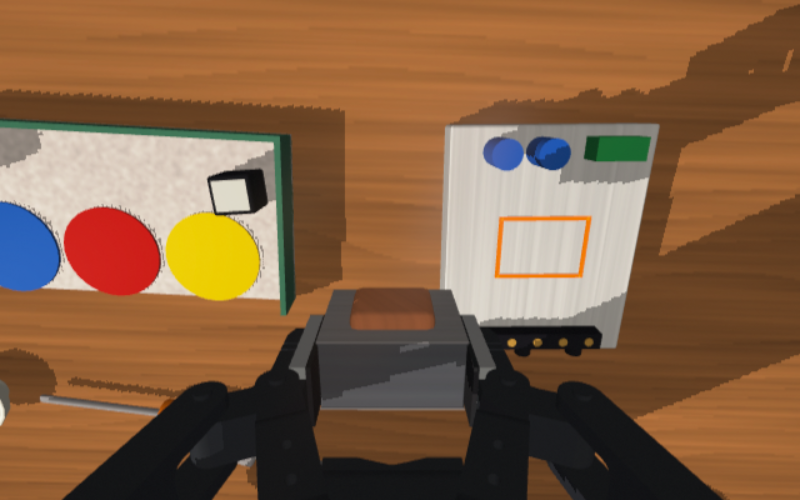

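The outline's corners are (499,217), (590,216), (583,276) and (496,277), giving a seat at about (.528,−.3005), square with the tool. The block is held straight.

Emit:
servo_tool --commands "0 0 0 0 50 0 0; 0 0 0 -.5 52 0 0; 0 0 0 0 0 0 0; 0 0 0 0 0 40 0; 0 0 0 0 0 35 0"

```text
time_s: 23.82
eef_pos: [0.5285, -0.3005, 0.0709]
eef_rot: [-0.0, 1.0, 0.015, 0.0]
wrist_force: [0.8, 0.3, -2.4]
opening: 0.574
grasp_force: 63.8
```

Emit:
servo_tool --commands "0 0 0 0 0 15 0; 0 0 0 0 0 0 0; 0 0 0 0 0 0 0; 0 0 0 0 0 0 0"

```text
time_s: 24.32
eef_pos: [0.5293, -0.3025, 0.0585]
eef_rot: [0.001, 1.0, 0.015, 0.001]
wrist_force: [-0.4, -0.4, -2.1]
opening: 0.576
grasp_force: 63.6
```

```bash
python3 - <<'E'
from h import *
delta([.528,-.3005,.0434],.03)
E
```

```text
t 24.32 pos [ 0.5293 -0.3025  0.0585] yaw 0.03 open 0.576 tilt [ 0.0023 -0.0019]
 shift mm, old axes [-1.3 -2.1 15.1] turn wz -0.0 shift in new axes [-1.2 -2.1 15.1]
```

Emit:
servo_tool --commands "0 0 0 -1 -2 8 0; 0 0 0 0 0 5 0; 0 0 0 0 0 2 0; 0 0 0 0 0 1 0; 0 0 0 0 0 0 0"

```text
time_s: 24.95
eef_pos: [0.5272, -0.2997, 0.0434]
eef_rot: [-0.0, 1.0, 0.015, -0.0]
wrist_force: [-8.3, 6.5, 20.7]
opening: 0.579
grasp_force: 66.6
```

Contact is at the height I expected. Release, then rise and move aside to look.

Emit:
servo_tool --commands "0 0 0 0 0 0 1; 0 0 0 0 0 0 1; 0 0 0 0 0 0 1; 0 0 0 0 0 -40 1; 0 0 0 0 0 -50 1"

```text
time_s: 25.58
eef_pos: [0.5262, -0.2991, 0.13]
eef_rot: [-0.001, 1.0, 0.015, -0.001]
wrist_force: [0.4, -0.6, 0.0]
opening: 1.001
grasp_force: 0.0
```

Emit:
servo_tool --commands "0 0 0 0 -40 -40 1; 0 0 0 -10 -55 -20 .6; 0 0 0 -10 -55 0 .6; 0 0 0 -10 -55 0 .6; 0 0 0 -10 -55 0 .6"

```text
time_s: 26.2
eef_pos: [0.4789, -0.0396, 0.1908]
eef_rot: [-0.0, 1.0, 0.015, 0.0]
wrist_force: [1.2, 0.4, -0.3]
opening: 0.599
grasp_force: 0.0
```

```bash
python3 - <<'E'
from h import *
delta([.4095,.2903,.2],-.03)
i=camera("top")
cv2.imwrite("pics/t6.png",cv2.resize(i[160:260,430:530],None,fx=5,fy=5,interpolation=cv2.INTER_CUBIC))
E
```

```text
t 26.2 pos [ 0.4789 -0.0396  0.1908] yaw 0.0294 open 0.599 tilt [0.0004 0.    ]
 shift mm, old axes [ -59.7 -331.8   -9.2] turn wz 0.0594 shift in new axes [ -79.3 -327.7   -9.2]
```

View pics/t6.png

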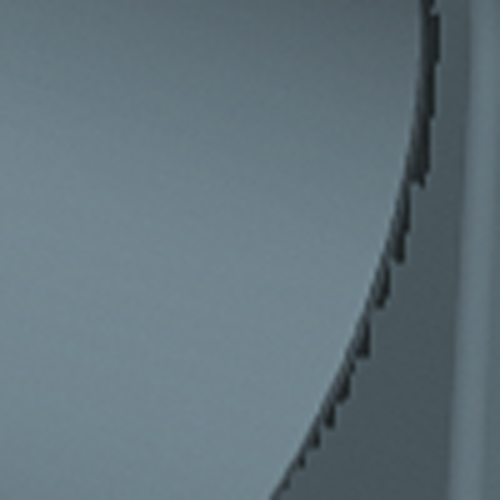

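The arm hides the chassis in this view. I'll look again once it is over the mat.

Emit:
servo_tool --commands "0 0 .06 0 0 0 .6; 0 0 0 -14 -55 0 .6; 0 0 0 -14 -58 0 .6; 0 0 0 -14 -58 0 .6; 0 0 0 -14 -58 0 .6"

```text
time_s: 26.88
eef_pos: [0.4301, 0.1909, 0.1909]
eef_rot: [-0.0, 1.0, -0.015, 0.0]
wrist_force: [0.4, 0.0, 0.2]
opening: 0.603
grasp_force: 0.0
```

Emit:
servo_tool --commands "0 0 0 -14 -58 0 .6; 0 0 0 -9 -41 0 .6; 0 0 0 0 0 0 .6; 0 0 0 0 0 0 .6"

```text
time_s: 27.38
eef_pos: [0.4104, 0.2886, 0.1905]
eef_rot: [0.0, 1.0, -0.015, -0.0]
wrist_force: [-0.3, -0.3, -0.8]
opening: 0.598
grasp_force: 0.0
```

```bash
python3 - <<'E'
from h import *
delta([.4095,.2903,.0885],-.03)
i=camera("top")
cv2.imwrite("pics/t7.png",cv2.resize(i[160:260,430:530],None,fx=5,fy=5,interpolation=cv2.INTER_CUBIC))
E
```

```text
t 27.38 pos [0.4104 0.2886 0.1905] yaw -0.0297 open 0.598 tilt [-0.0004 -0.0007]
 shift mm, old axes [ -1.   -1.8 102. ] turn wz 0.0003 shift in new axes [ -1.   -1.7 102. ]
```

View pics/t7.png

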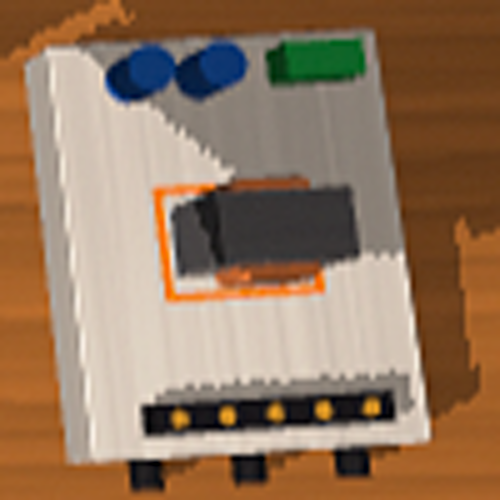

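```bash
python3 - <<'E'
from h import *
P=lambda x,y,z: px2w("top",(x+.5)/5-.5+430,(y+.5)/5-.5+160,z)
for q in[(355,187,.072),(359,257,.072),(285,228,.072),(173,205,.03),(180,274,.03)]: print(P(*q).round(4))
print("seat by top .5262 -.2992")
E
```

```text
[ 0.5391 -0.3238  0.072 ]
[ 0.5138 -0.3227  0.072 ]
[ 0.5247 -0.297   0.072 ]
[ 0.5398 -0.275   0.03  ]
[ 0.5133 -0.2754  0.03  ]
seat by top .5262 -.2992
```

Emit:
servo_tool --commands "0 0 0 -1 -1.5 30 .6; 0 0 0 0 0 40 .6; 0 0 0 0 0 28 .6; 0 0 0 0 0 4 .6; 0 0 0 0 0 0 .6"

```text
time_s: 28.05
eef_pos: [0.4103, 0.29, 0.0895]
eef_rot: [-0.0, 1.0, -0.016, 0.0]
wrist_force: [0.6, 0.2, 0.1]
opening: 0.603
grasp_force: 0.0
```

Emit:
servo_tool --commands "0 0 0 0 0 0 0;0 0 0 0 0 0 0;0 0 0 0 0 0 0;0 0 0 0 0 0 0"

```text
time_s: 28.55
eef_pos: [0.4106, 0.2907, 0.0904]
eef_rot: [-0.0, 1.0, -0.015, 0.001]
wrist_force: [-0.3, -2.8, 6.2]
opening: 0.257
grasp_force: 58.5
```

```bash
python3 - <<'E'
from h import *
delta([.507,-.0645,.25],-.03)
E
```

```text
t 28.55 pos [0.4106 0.2907 0.0904] yaw -0.0298 open 0.257 tilt [0.0027 0.0003]
 shift mm, old axes [ 107.3  352.1 -159.5] turn wz 0.0002 shift in new axes [ 107.   352.2 -159.6]
```

The transformer sits within about 2 mm of the seat and square to it. Yellow is gripped, so carry it home.

Emit:
servo_tool --commands "0 0 0 0 0 -30 0; 0 0 0 0 0 -50 0; 0 0 0 0 0 -50 0; 0 0 0 0 0 -30 0; 0 0 0 12 40 0 0"

```text
time_s: 29.18
eef_pos: [0.4214, 0.252, 0.2524]
eef_rot: [-0.001, 1.0, -0.013, 0.003]
wrist_force: [0.5, -0.3, -2.0]
opening: 0.259
grasp_force: 59.5
```

Emit:
servo_tool --commands "0 0 0 17 55 0 0; 0 0 0 17 55 0 0; 0 0 0 17 55 0 0; 0 0 0 17 55 0 0; 0 0 0 17 55 0 0"

```text
time_s: 29.8
eef_pos: [0.497, -0.0289, 0.2491]
eef_rot: [-0.0, 1.0, -0.015, 0.0]
wrist_force: [0.5, 0.5, -1.9]
opening: 0.259
grasp_force: 59.6
```

Emit:
servo_tool --commands "0 0 0 10 37 0 0; 0 0 0 0 0 0 0; 0 0 0 0 0 45 0; 0 0 0 0 0 45 0; 0 0 0 0 0 30 0"

```text
time_s: 30.42
eef_pos: [0.5043, -0.0628, 0.1267]
eef_rot: [-0.001, 1.0, -0.015, -0.001]
wrist_force: [0.4, -0.2, -1.5]
opening: 0.258
grasp_force: 59.8
```

Emit:
servo_tool --commands "0 0 0 0 0 0 0; 0 0 0 0 0 0 0; 0 0 0 0 0 0 0"

```text
time_s: 30.8
eef_pos: [0.5071, -0.0647, 0.1307]
eef_rot: [0.001, 1.0, -0.015, 0.002]
wrist_force: [0.9, -0.4, -2.3]
opening: 0.256
grasp_force: 59.6
```

```bash
python3 - <<'E'
from h import *
delta([.507,-.0645,.0924],-.03)
E
```

```text
t 30.8 pos [ 0.5071 -0.0647  0.1307] yaw -0.0298 open 0.256 tilt [ 0.0032 -0.0011]
 shift mm, old axes [-0.2 -0.2 38.3] turn wz 0.0002 shift in new axes [-0.1 -0.2 38.3]
```

Emit:
servo_tool --commands "0 0 0 0 0 20 0; 0 0 0 0 0 13 0; 0 0 0 0 0 4 0; 0 0 0 0 0 1 0; 0 0 0 0 0 0 0"

```text
time_s: 31.42
eef_pos: [0.5064, -0.0647, 0.0925]
eef_rot: [0.0, 1.0, -0.015, 0.0]
wrist_force: [-4.3, 1.7, 7.4]
opening: 0.258
grasp_force: 60.8
```

Emit:
servo_tool --commands "0 0 0 0 0 0 0; 0 0 0 0 0 .5 0; 0 0 0 0 0 0 0"

```text
time_s: 31.8
eef_pos: [0.5066, -0.0648, 0.0925]
eef_rot: [0.0, 1.0, -0.015, 0.001]
wrist_force: [-4.7, 0.3, 12.1]
opening: 0.257
grasp_force: 61.0
```

Emit:
servo_tool --commands "0 0 0 0 0 0 .6;0 0 0 0 0 0 .6; 0 0 0 0 0 -30 .6; 0 0 0 0 0 -50 .6; 0 0 0 0 0 -25 .6"

```text
time_s: 32.42
eef_pos: [0.5071, -0.065, 0.1982]
eef_rot: [0.001, 1.0, -0.015, 0.002]
wrist_force: [0.6, -0.2, 0.3]
opening: 0.601
grasp_force: 0.0
```

Emit:
servo_tool --commands "0 0 0 -4 -50 0 .6;0 0 0 -5 -60 0 .6; 0 0 0 -5 -60 0 .6; 0 0 0 -5 -60 0 .6; 0 0 0 -5 -60 0 .6"

```text
time_s: 33.05
eef_pos: [0.4904, 0.228, 0.1956]
eef_rot: [-0.0, 1.0, -0.015, 0.0]
wrist_force: [0.7, 0.5, -0.3]
opening: 0.599
grasp_force: 0.0
```

Emit:
servo_tool --commands "0 0 0 -4 -50 0 .6; 0 0 0 0 -22 0 .6; 0 0 0 0 0 0 .6; 0 0 0 0 0 0 .6"

```text
time_s: 33.55
eef_pos: [0.489, 0.297, 0.1951]
eef_rot: [0.0, 1.0, -0.016, -0.0]
wrist_force: [0.7, -0.2, -0.3]
opening: 0.601
grasp_force: 0.0
```

```bash
python3 - <<'E'
from h import *
delta([.4893,.298,.0874],-.03)
E
```

```text
t 33.55 pos [0.489  0.297  0.1951] yaw -0.0311 open 0.601 tilt [-0.0004 -0.0008]
 shift mm, old axes [  0.3  -1.1 107.7] turn wz -0.0011 shift in new axes [  0.3  -1.  107.7]
```

Emit:
servo_tool --commands "0 0 0 0 -1 30 .6; 0 0 0 0 0 40 .6; 0 0 0 0 0 32 .6; 0 0 0 0 0 4 .6; 0 0 0 0 0 0 .6"

```text
time_s: 34.17
eef_pos: [0.4896, 0.2984, 0.0902]
eef_rot: [-0.0, 1.0, -0.016, 0.0]
wrist_force: [0.6, 0.2, 0.1]
opening: 0.602
grasp_force: 0.0
```

Emit:
servo_tool --commands "0 0 0 0 0 0 0;0 0 0 0 0 0 0;0 0 0 0 0 0 0;0 0 0 0 0 0 0"

```text
time_s: 34.67
eef_pos: [0.4901, 0.2993, 0.0912]
eef_rot: [-0.0, 1.0, -0.015, 0.002]
wrist_force: [-0.7, -3.1, 7.4]
opening: 0.259
grasp_force: 58.5
```

```bash
python3 - <<'E'
from h import *
delta([.507,.011,.25],-.03)
E
```

```text
t 34.67 pos [0.4901 0.2993 0.0912] yaw -0.0299 open 0.259 tilt [0.0031 0.0003]
 shift mm, old axes [  26.   287.6 -158.9] turn wz 0.0001 shift in new axes [  25.6  287.7 -158.8]
```

Emit:
servo_tool --commands "0 0 0 0 0 -30 0; 0 0 0 0 0 -50 0; 0 0 0 0 0 -50 0; 0 0 0 0 0 -30 0; 0 0 0 4 40 0 0"

```text
time_s: 35.3
eef_pos: [0.493, 0.261, 0.2533]
eef_rot: [-0.001, 1.0, -0.013, 0.003]
wrist_force: [0.8, 0.2, -1.5]
opening: 0.257
grasp_force: 59.1
```

Emit:
servo_tool --commands "0 0 0 6 58 0 0; 0 0 0 6 58 0 0; 0 0 0 6 58 0 0; 0 0 0 4 50 0 0; 0 0 0 0 24 0 0"

```text
time_s: 35.92
eef_pos: [0.5059, 0.0081, 0.2496]
eef_rot: [0.0, 1.0, -0.016, 0.0]
wrist_force: [-0.5, -0.2, -1.4]
opening: 0.257
grasp_force: 59.2
```

Emit:
servo_tool --commands "0 0 0 0 0 0 0; 0 0 0 0 0 45 0; 0 0 0 0 0 45 0; 0 0 0 0 0 30 0; 0 0 0 0 0 0 0"

```text
time_s: 36.55
eef_pos: [0.5038, 0.0121, 0.127]
eef_rot: [-0.001, 1.0, -0.014, -0.003]
wrist_force: [-0.3, -0.2, -1.5]
opening: 0.258
grasp_force: 59.2
```

Emit:
servo_tool --commands "0 0 0 0 0 0 0; 0 0 0 0 0 0 0"

```text
time_s: 36.8
eef_pos: [0.5074, 0.0106, 0.1312]
eef_rot: [0.0, 1.0, -0.015, 0.002]
wrist_force: [0.3, 0.2, -1.2]
opening: 0.258
grasp_force: 59.2
```

```bash
python3 - <<'E'
from h import *
delta([.507,.011,.0932],-.03)
E
```

```text
t 36.8 pos [0.5074 0.0106 0.1312] yaw -0.0297 open 0.258 tilt [ 0.0034 -0.0006]
 shift mm, old axes [-0.6 -0.4 38. ] turn wz 0.0003 shift in new axes [-0.4 -0.4 38. ]
```

Emit:
servo_tool --commands "0 0 0 0 0 20 0; 0 0 0 0 0 13 0; 0 0 0 0 0 4 0; 0 0 0 0 0 1 0; 0 0 0 0 0 0 0"

```text
time_s: 37.42
eef_pos: [0.507, 0.0102, 0.0933]
eef_rot: [0.0, 1.0, -0.015, 0.001]
wrist_force: [-3.3, -0.5, 9.8]
opening: 0.254
grasp_force: 60.4
```

Emit:
servo_tool --commands "0 0 0 0 0 0 0; 0 0 0 0 0 .5 0; 0 0 0 0 0 0 0"

```text
time_s: 37.8
eef_pos: [0.5072, 0.0102, 0.0933]
eef_rot: [0.0, 1.0, -0.015, 0.001]
wrist_force: [-5.4, -0.0, 13.8]
opening: 0.257
grasp_force: 60.7
```

Emit:
servo_tool --commands "0 0 0 0 0 0 .6;0 0 0 0 0 0 .6; 0 0 0 0 0 -30 .6; 0 0 0 0 0 -50 .6; 0 0 0 0 0 -25 .6"

```text
time_s: 38.42
eef_pos: [0.5073, 0.0103, 0.1986]
eef_rot: [0.0, 1.0, -0.015, 0.002]
wrist_force: [-0.2, -0.1, 0.1]
opening: 0.596
grasp_force: 0.0
```

Emit:
servo_tool --commands "0 0 0 10 -54 0 .6;0 0 0 10 -60 0 .6; 0 0 0 11 -60 0 .6; 0 0 0 11 -60 0 .6; 0 0 0 10 -52 0 .6"

```text
time_s: 39.05
eef_pos: [0.5668, 0.2971, 0.1957]
eef_rot: [-0.0, 1.0, -0.015, 0.0]
wrist_force: [0.6, 0.0, 0.1]
opening: 0.603
grasp_force: 0.0
```

Emit:
servo_tool --commands "0 0 0 0 -10 0 .6; 0 0 0 0 0 0 .6; 0 0 0 0 0 0 .6; 0 0 0 0 0 0 .6"

```text
time_s: 39.55
eef_pos: [0.5672, 0.3034, 0.196]
eef_rot: [0.0, 1.0, -0.016, 0.0]
wrist_force: [0.4, -0.0, 0.4]
opening: 0.606
grasp_force: 0.0
```

```bash
python3 - <<'E'
from h import *
delta([.568,.3045,.0875],-.03)
E
```

```text
t 39.55 pos [0.5672 0.3034 0.196 ] yaw -0.032 open 0.606 tilt [ 0.0001 -0.0002]
 shift mm, old axes [  0.8  -1.1 108.5] turn wz -0.002 shift in new axes [  0.8  -1.1 108.5]
```

Emit:
servo_tool --commands "0 0 0 0 -1 30 .6; 0 0 0 0 0 40 .6; 0 0 0 0 0 34 .6; 0 0 0 0 0 4 .6; 0 0 0 0 0 0 .6"

```text
time_s: 40.17
eef_pos: [0.5677, 0.3055, 0.0888]
eef_rot: [-0.0, 1.0, -0.015, 0.0]
wrist_force: [0.4, 0.6, 0.5]
opening: 0.603
grasp_force: 0.0
```

Emit:
servo_tool --commands "0 0 0 0 0 0 0;0 0 0 0 0 0 0;0 0 0 0 0 0 0;0 0 0 0 0 0 0"

```text
time_s: 40.67
eef_pos: [0.5684, 0.3059, 0.09]
eef_rot: [-0.0, 1.0, -0.015, 0.002]
wrist_force: [-0.6, -2.5, 7.3]
opening: 0.264
grasp_force: 58.5
```

```bash
python3 - <<'E'
from h import *
delta([.508,.0855,.25],-.03)
E
```

```text
t 40.67 pos [0.5684 0.3059 0.09  ] yaw -0.0301 open 0.264 tilt [0.0033 0.0005]
 shift mm, old axes [ -53.2  222.1 -160.3] turn wz -0.0001 shift in new axes [ -53.8  222.1 -160. ]
```

Emit:
servo_tool --commands "0 0 0 0 0 -30 0; 0 0 0 0 0 -50 0; 0 0 0 0 0 -50 0; 0 0 0 0 0 -30 0; 0 0 0 -10 35 0 0"

```text
time_s: 41.3
eef_pos: [0.5577, 0.2729, 0.252]
eef_rot: [-0.001, 1.0, -0.014, 0.004]
wrist_force: [-0.3, 0.1, -3.0]
opening: 0.256
grasp_force: 59.2
```

Emit:
servo_tool --commands "0 0 0 -12 50 0 0; 0 0 0 -12 50 0 0; 0 0 0 -12 50 0 0; 0 0 0 -8 37 0 0; 0 0 0 0 0 0 0"

```text
time_s: 41.92
eef_pos: [0.5058, 0.0836, 0.2481]
eef_rot: [0.0, 1.0, -0.017, 0.0]
wrist_force: [-0.5, 0.0, -2.1]
opening: 0.257
grasp_force: 59.5
```

Emit:
servo_tool --commands "0 0 0 0 0 0 0; 0 0 0 0 0 45 0; 0 0 0 0 0 45 0; 0 0 0 0 0 30 0; 0 0 0 0 0 0 0"

```text
time_s: 42.55
eef_pos: [0.5042, 0.0868, 0.1253]
eef_rot: [-0.0, 1.0, -0.014, -0.003]
wrist_force: [-0.1, 0.7, -1.4]
opening: 0.258
grasp_force: 59.4
```

Emit:
servo_tool --commands "0 0 0 0 0 0 0; 0 0 0 0 0 0 0"

```text
time_s: 42.8
eef_pos: [0.5078, 0.0858, 0.1297]
eef_rot: [0.0, 1.0, -0.015, 0.002]
wrist_force: [0.2, -0.5, -1.4]
opening: 0.256
grasp_force: 59.4
```

```bash
python3 - <<'E'
from h import *
delta([.508,.0855,.092],-.03)
E
```

```text
t 42.8 pos [0.5078 0.0858 0.1297] yaw -0.0297 open 0.256 tilt [ 0.0034 -0.0001]
 shift mm, old axes [ 0.1  0.3 37.7] turn wz 0.0003 shift in new axes [ 0.3  0.3 37.7]
```

Emit:
servo_tool --commands "0 0 0 0 0 20 0; 0 0 0 0 0 13 0; 0 0 0 0 0 4 0; 0 0 0 0 0 1 0; 0 0 0 0 0 0 0"

```text
time_s: 43.42
eef_pos: [0.5074, 0.0853, 0.0921]
eef_rot: [0.0, 1.0, -0.015, 0.001]
wrist_force: [-4.4, -0.8, 11.7]
opening: 0.258
grasp_force: 61.0
```

Emit:
servo_tool --commands "0 0 0 0 0 0 0; 0 0 0 0 0 .5 0; 0 0 0 0 0 0 0"

```text
time_s: 43.8
eef_pos: [0.5077, 0.0853, 0.0921]
eef_rot: [0.0, 1.0, -0.015, 0.001]
wrist_force: [-6.1, -0.7, 16.2]
opening: 0.262
grasp_force: 61.2
```

Release, rise and move clear over the mat, then take the last look.

Emit:
servo_tool --commands "0 0 0 0 0 0 .6;0 0 0 0 0 0 .6; 0 0 0 0 0 -30 .6; 0 0 0 0 0 -50 .6; 0 0 0 0 0 -30 .6"

```text
time_s: 44.42
eef_pos: [0.5072, 0.0855, 0.2017]
eef_rot: [0.0, 1.0, -0.015, 0.001]
wrist_force: [-1.1, -1.2, 0.3]
opening: 0.605
grasp_force: 0.0
```

Emit:
servo_tool --commands "0 0 0 -20 -50 0 .6;0 0 0 -20 -55 0 .6; 0 0 0 -20 -55 0 .6; 0 0 0 -20 -50 0 .6; 0 0 0 0 0 0 .6"

```text
time_s: 45.05
eef_pos: [0.431, 0.3008, 0.1992]
eef_rot: [-0.0, 1.0, -0.012, -0.0]
wrist_force: [0.8, -0.9, -0.5]
opening: 0.597
grasp_force: 0.0
```

```bash
python3 - <<'E'
from h import *
o=get_obs();print(o["eef_pos"],o["wrist_force"])
i=camera("top")
cv2.imwrite("pics/t9.png",cv2.resize(i[165:250,237:397],None,fx=5,fy=5,interpolation=cv2.INTER_CUBIC))
E
```

```text
[0.43097596 0.30083998 0.19918936] [ 0.81297612 -0.94377273 -0.4854297 ]
```

View pics/t9.png

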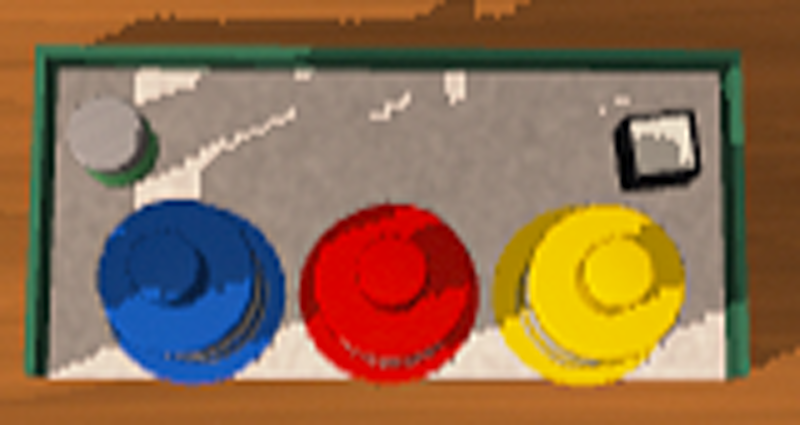

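The canisters are back on their discs: the knobs are at (164,269), (392,271) and (618,271), within about 3 mm of where they started. The jar still reads (107,135).

```bash
python3 -c "
from bench import *
print(hand_in())"
```

```text
the job is handed in; nothing more can be done
None
```

The job is handed in, with no verdict returned: by the last pictures the transformer stands square in the orange outline about 2 mm from its centre, each canister is upright on its own disc within about 3 mm of where it started, and the jar has not moved.

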